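# Put steel blocks away through the propped lid of a chest

### The arm

A 6-joint arm with a two-finger parallel gripper is mounted at the origin on a cart in front of the work surface, level with it; the furniture and walls round the work are solid. World frame = base frame: x ahead of the robot, y to its left, z up, the work surface at z = 0. Lengths are in mm, angles in rad, forces in N, time in s.
With the tool pointing down it reaches from about 350 to 775 mm from the base axis. Payload 7.3 kg.
Tool frame: the origin (TCP) lies between the finger pads; the fingertips stand manip.tcp_to_tips ahead of it and the grasp point (between the pads) lies 11 mm behind it (manip.tcp_to_tips is the distance from the TCP to the fingertips, in mm); y points along the fingers, z is the direction in which the jaws open and shut, and the axes are right-handed (so a half turn about y gives the same grasp; the last joint's range is limited). The gripper opens to 92 mm and grips with 3 to 60 N. Pads are 19 mm wide; open, the fingers measure 130 mm over their backs; the gripper's body (75 mm by 190 mm) begins 47 mm behind the grasp point.
Start: joints at [-1.441, 0.342, 1.524, -0, 1.275, -0.146], TCP at [142.988, -505.172, 234.741] pointing down, gripper open.
Joint ranges: [-2.53, 2.53], [-0.77, 2.02], [0.04, 2.7], [-1, 4.14], [0.28, 2.66], [-3.11, 3.11]. Speed limits (rad/s): [2.57, 2.57, 3.14, 3.14, 3.14, 3.14].

### API

Orientations are given as a rotation vector (axis times angle).
In Python, from rig import manip, kin, eyes, ticket, telemetry gives the robot as it stands. Calls block until the motion is done:
- manip.move_to(position, orientation): joint-space move of the TCP to a pose.
- manip.line_to(position, velocity=150, ori=None, until_force=None): straight line of the TCP; ori=None keeps the orientation; velocity is the mean speed in mm/s. With until_force (N) it stops when the force on the tool has changed by that much, and returns True; else False.
- manip.move_j(angles): joint-space move.
- manip.move_gripper(opening): opening from 0.0 (shut) to 1.0 (fully open); the grip force is fixed at half the most; returns when the fingers have stopped.
- manip.dwell(seconds).
- kin.solve_ik(position, orientation): joint angles nearest the present ones, or None.
- eyes.read_camera(name): name is "scene" or "top"; returns a dict with "color" (384x512x3 uint8, blue, green, red), "range_z" (384x512 float32, mm along the optical axis (not along the pixel's ray), 0 where there is no reading), "fx", "fy", "cx", "cy" (pixels), "R" (3x3) and "t" (3): a world point X has camera coordinates R X + t. Camera axes: x right, y down, z forward; pixel columns grow to the right and rows downward; lengths in mm; the calibration is good to about 2 mm. A picture is of the moment at which its call begins.
A pose or a line that the arm cannot do raises manip.MotionError and nothing moves.
- ticket.hand_in(): hands the job in, once; it reports no verdict.
Readings, each from a call of its own:
- telemetry.read_clock(): time.
- telemetry.read_joint_pos(): joint angles.
- telemetry.read_dq(): joint speeds.
- telemetry.read_joint_torque(): joint torques, N m.
- telemetry.read_ee_pos(): TCP position.
- telemetry.read_tool_rot(): TCP orientation.
- telemetry.read_ft_force(): force on the tool from outside, world axes, zero at the start.
- telemetry.read_ft_torque(): the same for the moment, N m.
- telemetry.read_gripper_width(): opening from 0.0 (shut) to 1.0 (fully open).
Only numpy, scipy, OpenCV 4.12 (cv2) and the standard library are available. Lean on these libraries where they do the work, as an engineer would, in place of code of your own. Each camera call takes 0.05 s, during which the arm holds its last target. There are 200 camera calls.

### The job

Open the lid of the small steel chest all the way and swing the stay rod up out of its clip into the slot under the lid, so that the lid is held. Then slide the steel blocks, which are too heavy to lift, along the loading deck until every one has tipped over the sill into the chest. Finally lay the rod back down in its clip and shut the lid, leaving the other things on the bench where they stand.

Things in the scene. Friction and masses are not known exactly. Their poses are not given: they have to be found in the camera images.
- chest: grey steel chest with a loading deck before it, fixed to the bench. Origin on the bench top under the middle of the sill; z up, x level from the deck over the sill into the chest (away from the robot), y to the left along x. Inside: x 6 to 97, y -121 to 121, floor z 6 mm; sides and back reach z 140 mm.
- sill (a point): middle of the edge over which the blocks tip, between deck and chest (x 6, y 0, z 100 mm in the chest frame; axes as the chest). The deck's top is flush with it, runs 171 mm back towards the robot to an open front end and is 238 mm wide between side fences 14 mm high.
- lid_hinge (a point): middle of the lid's hinge axis, which lies along the chest's y: x 97, z 144 mm in the chest frame
- lid (a joint): lid angle, rad: 0 shut, 1.31 fully open at its stop (75 degrees up, leaning towards +x). Damped, stiff hinge: let go, the lid stays where it is when wider open than about 1 rad; below that it sinks shut at under 1.5 rad/s. Lid 256 mm wide, 100 mm deep, with a 30 mm flap on the front edge that bars the sill when shut.
- lid_handle (a point): middle of the lid's handle: a round bar 10 mm thick, 90 mm long, along the chest's y, on two arms above the lid's front edge, 30 mm free under it. At lid angle 0 it is 122 mm before the hinge axis (-x) and 38 mm above it (x -25, z 182 mm in the chest frame); it moves on an arc about the hinge.
- rod_pivot (a point): pivot of the stay rod on the chest's right-hand outside (x 30, y -138, z 80 mm in the chest frame), axis along the chest's y
- stay_rod (a joint): stay rod angle, rad: 0 level in its clip, pointing to the chest's -x; grows up and over towards +x to the stop at 1.84, where its tip is in the slot under the right-hand edge of the fully open lid (lid under about 1.25: the slot's cheek is in the way). Let go, it falls to the stop it leans to. Tip in the slot, the lid stays above 1.15.
- rod_grip (a point): middle of the rod's side grip: a round black pin 10 mm thick sticking out 76 mm from the rod along the chest's -y, 90 mm along the 150 mm rod from its pivot. This point is 57 mm out from the rod; with the rod in its clip it is at x -60, y -195, z 80 mm in the chest frame; it moves on a 90 mm arc about the pivot.
- block_1: solid dark steel block, 64 x 64 x 40 mm, about 1.3 kg, lying flat on the loading deck; origin at its centre, z up, x and y square to its sides. One of two or three alike; absent ones read None. Friction on the deck about 0.6: about 8 N slides it.
- block_2: solid dark steel block, 64 x 64 x 40 mm, about 1.3 kg, lying flat on the loading deck; origin at its centre, z up, x and y square to its sides. One of two or three alike; absent ones read None. Friction on the deck about 0.6: about 8 N slides it.
- block_3: solid dark steel block, 64 x 64 x 40 mm, about 1.3 kg, lying flat on the loading deck; origin at its centre, z up, x and y square to its sides. One of two or three alike; absent ones read None. Friction on the deck about 0.6: about 8 N slides it.
- label_roll: white roll of labels, 86 mm across, 42 mm high, standing on the bench beyond the chest; bystander, origin under its centre
- tally_counter: small round grey tally counter, 52 x 50 x 23 mm, on the bench beyond the chest; bystander, origin under its centre

How it is judged (in metres and radians):
On the way, in this order (a step that is already met when the one before it is completed fails the run):
1. the lid is fully open with the rod's tip in its slot, and no block has gone into the chest yet (value of joint lid above 1.12 rad and value of joint stay_rod above 1.7 rad and x of each of block_1, block_2, block_3 in the frame of chest below 0 m), for 0.3 s.
2. every block lies in the chest while the rod still props the lid (value of joint lid above 1.12 rad and value of joint stay_rod above 1.7 rad and x of block_1 in the frame of chest between 0.01 and 0.1 m and y of block_1 in the frame of chest between -0.12 and 0.12 m and height (world z) of each of block_1, block_2, block_3 below 0.085 m and x of block_2 in the frame of chest between 0.01 and 0.1 m and y of block_2 in the frame of chest between -0.12 and 0.12 m and x of block_3 in the frame of chest between 0.01 and 0.1 m and y of block_3 in the frame of chest between -0.12 and 0.12 m), for 0.3 s.
At the end, for the whole second after the job is handed in: every block lies at rest inside the chest with its centre below the sill (less than 85 mm above the bench), the rod is back in its clip (under 0.1 rad) and the lid is shut (under 0.06 rad) (x of block_1 in the frame of chest between 0.01 and 0.1 m and y of block_1 in the frame of chest between -0.12 and 0.12 m and height (world z) of each of block_1, block_2, block_3 below 0.085 m and x of block_2 in the frame of chest between 0.01 and 0.1 m and y of block_2 in the frame of chest between -0.12 and 0.12 m and x of block_3 in the frame of chest between 0.01 and 0.1 m and y of block_3 in the frame of chest between -0.12 and 0.12 m and value of joint stay_rod below 0.1 rad and value of joint lid below 0.06 rad and linear speed of each of block_1, block_2, block_3 below 0.02 m/s); the robot touches nothing.
It fails at once if a block is lifted off the deck (height (world z) of any of block_1, block_2, block_3 above 0.165 m).
It fails at once if a bystander is moved more than 4 cm (distance of any of label_roll, tally_counter from where it was at the start of the episode above 0.04 m).
Of block_1, block_2, block_3 only 2 to 3 are there at a start; the rules pass over those that are not, and their reading is None.
At some moment in a run one of block_1, block_2, block_3 may be knocked a few centimetres aside while the robot is not near it.
Once in a run the grip may slacken for a moment while it holds something.
It also fails if it takes over 210 s, if anything falls off the work surface, if the arm or the gripper's body presses on something with over 40 N, if the wrist force passes 120 N, or if a joint passes its speed limit or range.

## Working session

There is one attempt and no reset: what is moved stays moved. The work goes in short steps, each a Python script; the robot and the scene stay as the last script left them, time stands still between calls to the robot, and variables do not carry over. Pictures are saved under pics/ and viewed, about 12 in all and at most 16, crops included, and the job is handed in when it is done.

```bash
ls; mkdir -p pics; python3 - <<'E'
from rig import manip, kin, eyes, ticket, telemetry
import cv2,numpy as np
ims=[]
for n in("scene","top"):
    c=eyes.read_camera(n); cv2.imwrite(f"pics/{n}0.png",c["color"]); np.savez(f"{n}0.npz",**c)
    print(n,c["fx"],c["fy"],c["cx"],c["cy"],np.round(c["R"],4).tolist(),np.round(c["t"],1), "pos",np.round(-c["R"].T@c["t"]))
print(manip.tcp_to_tips,telemetry.read_tool_rot(),telemetry.read_clock())
E
```

```text
pics
scene 372.63523740823376 372.63523740823376 253.61893519496851 189.0355575657805 [[-0.7159, -0.6979, -0.0192], [-0.4497, 0.482, -0.752], [0.5341, -0.5297, -0.6589]] [570.6 248.6 835.9] pos [ 74. 721. 749.]
top 424.8926173642375 424.8926173642375 261.51706426996947 194.80151516636502 [[-0.0241, -0.9996, 0.0132], [-0.9821, 0.0213, -0.187], [0.1867, -0.0175, -0.9823]] [ 232.8  570.4 1087. ] pos [ 363.  240. 1171.]
8.0 [-0.28779104  2.07525107 -2.07233883] 0.1
```

View pics/scene0.png

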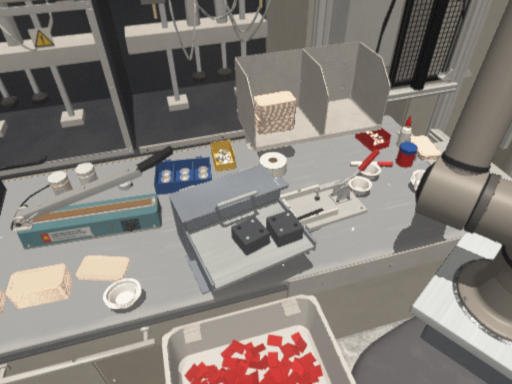

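View pics/top0.png

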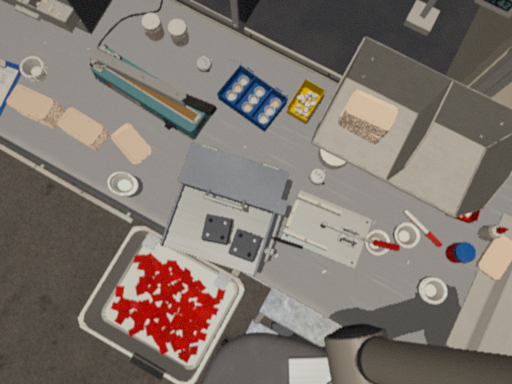

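The top view shows the chest: lid around px (235,178), handle (227,202), two dark blocks at (216,229) and (245,243), and the rod grip near (288,242). Next I'll measure the poses from depth.

```bash
cat > h.py <<'E'
import numpy as np, cv2
from rig import manip, kin, eyes, ticket, telemetry
def cloud(c):
    v,u=np.mgrid[0:384,0:512]; z=c["range_z"].astype(float)
    p=np.stack([(u-c["cx"])/c["fx"]*z,(v-c["cy"])/c["fy"]*z,z],-1)
    P=(p-c["t"])@c["R"]; P[z==0]=np.nan; return P
def shot(n,name,box=None,k=1):
    c=eyes.read_camera(n); im=c["color"]
    if box: x0,y0,x1,y1=box; im=im[y0:y1,x0:x1]
    cv2.imwrite(f"pics/{name}.png",cv2.resize(im,None,fx=k,fy=k,interpolation=cv2.INTER_CUBIC)); return c
def rect(P,m):
    m=m.astype(np.uint8); m=cv2.morphologyEx(m,cv2.MORPH_OPEN,np.ones((3,3),np.uint8))
    n,l,s,_=cv2.connectedComponentsWithStats(m); out=[]
    for i in range(1,n):
        if s[i,4]>60:
            q=P[l==i]; out.append((s[i,:5].tolist(),np.round(np.array(cv2.boxPoints(r:=cv2.minAreaRect(q[:,:2].astype(np.float32))))).tolist(),np.round(r[0],1),np.round(r[1],1),round(r[2],1),np.round(np.median(q[:,2]),1)))
    return out
E
python3 - <<'E'
from h import *
c=dict(np.load("top0.npz"));P=cloud(c);Z=P[...,2]
roi=np.zeros((384,512),bool);roi[140:280,150:310]=1
g=c["color"].astype(int).max(2)
for nm,m in(("lid",(Z>135)&(Z<160)&(g>95)),("deck",(Z>90)&(Z<118)),("blk",(Z>125)&(Z<155)&(g<90)),("dark80",(Z>60)&(Z<100)&(g<60)),("handle",(Z>170)&(Z<200))):
    for r in rect(P,m&roi):print(nm,r)
cv2.imwrite("pics/a.png",np.hstack([cv2.resize(c["color"][140:280,150:320],None,fx=4.5,fy=4,interpolation=cv2.INTER_CUBIC)]))
E
```

```text
lid ([178, 143, 111, 72, 4522], [[506.0, 169.0], [612.0, 132.0], [704.0, 392.0], [597.0, 430.0]], array([604.9, 280.7]), array([275.7, 113.3]), 70.6, np.float64(149.6))
deck ([160, 185, 115, 90, 4717], [[362.0, 239.0], [516.0, 185.0], [599.0, 425.0], [445.0, 478.0]], array([480.8, 331.8]), array([253.2, 163.1]), 70.9, np.float64(99.9))
blk ([237, 231, 11, 8, 63], [[453.0, 259.0], [471.0, 259.0], [471.0, 283.0], [453.0, 283.0]], array([461.8, 270.9]), array([24.3, 17.7]), 89.2, np.float64(140.0))
handle ([203, 193, 41, 17, 189], [[516.0, 269.0], [531.0, 265.0], [561.0, 357.0], [547.0, 362.0]], array([538.8, 313.3]), array([97.8, 15. ]), 71.7, np.float64(185.5))
```

View pics/a.png

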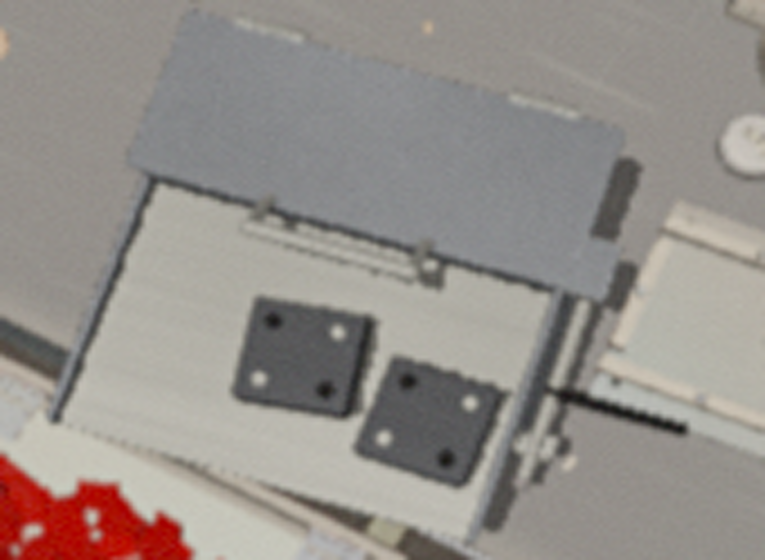

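```bash
cat >> h.py <<'E'
from scipy.spatial.transform import Rotation as Rot
YAW=np.radians(-19.1); O=np.array([560.5,305.,0])
C=np.array([[np.cos(YAW),-np.sin(YAW),0],[np.sin(YAW),np.cos(YAW),0],[0,0,1]])
def W(x,y,z): return C@np.array([x,y,z],float)+O
def chest(p): return (np.asarray(p)-O)@C
def ray(c,u,v,z):
    d=c["R"].T@np.array([(u-c["cx"])/c["fx"],(v-c["cy"])/c["fy"],1]); o=-c["R"].T@c["t"]
    return o+d*(z-o[2])/d[2]
def ori(axis,s=1,tilt=0):   # jaw along chest axis 'x'/'y', tool down; tilt (rad) leans fingers towards chest +x
    z=s*C[:,0 if axis=='x' else 1]; y=np.array([0,0,-1.]); 
    R=np.stack([np.cross(y,z),y,z],1); R=Rot.from_rotvec(-tilt*C[:,1]).as_matrix()@R
    return Rot.from_matrix(R).as_rotvec()
E
python3 - <<'E'
from h import *
c=dict(np.load("top0.npz"));P=cloud(c)
for nm,u,v,z in(("A",217.8,228,140),("B",245.6,245,140),("pin in",272.2,237,80),("pin out",302.9,247.5,80)):print(nm,chest(ray(c,u,v,z)).round(1))
g=c["color"].max(2); hh=((g<85)&(np.abs(P[...,2]-138)<12)); hh[:180]=0
print([ (r[0],chest(list(r[2])+[140]).round(1),r[3],r[4]) for r in rect(P,hh)])
Q=chest(P); m=(Q[...,0]>-165)&(Q[...,0]<60)&(Q[...,1]<-160)&(Q[...,1]>-300)
print("right side heights", np.nanpercentile(Q[m][:,2],[50,90,99]))
m=np.abs(Q[...,2]-150)<6
lidp=Q[m&(np.abs(Q[...,1])<150)&(Q[...,0]>-30)&(Q[...,0]<120)]; print("lid x",np.nanpercentile(lidp[:,0],[1,99]),"y",np.nanpercentile(lidp[:,1],[1,99]))
# hinge-edge / deck-fence yaw
for s in('x','y'):
  for sg in(1,-1):
    print(s,sg,[None if (q:=kin.solve_ik(W(*p)-0,ori(s,sg))) is None else np.round(q,2).tolist() for p in((-25,0,171),(102,0,261),(-60,-197,69),(54,-197,156),(-165,50,126),(-165,-50,126),(-5,-50,126))])
E
```

```text
A [-84.9  -3.5 140. ]
B [-103.4  -80.7  140. ]
pin in [ -59.6 -136.6   80. ]
pin out [ -61.2 -219.5   80. ]
[]
right side heights [ 7.47267636 30.76107415 83.86214795]
lid x [ -5.04004911 101.42269113] y [-138.57291215  125.88065256]
x 1 [[0.4, 0.57, 1.33, 0.0, 1.24, 0.74], [0.28, 0.7, 0.85, 0.0, 1.59, 0.62], [0.14, 0.45, 1.91, 0.0, 0.79, 0.47], [0.05, 0.47, 1.55, 0.0, 1.12, 0.38], [0.64, 0.55, 1.5, -0.0, 1.09, 0.97], [0.52, 0.41, 1.75, -0.0, 0.98, 0.86], [0.32, 0.57, 1.46, 0.0, 1.11, 0.65]]
x -1 [[0.4, 0.57, 1.33, -0.0, 1.24, -2.4], [0.28, 0.7, 0.85, -0.0, 1.59, -2.52], [0.14, 0.45, 1.91, -0.0, 0.79, -2.67], [0.05, 0.47, 1.55, -0.0, 1.12, -2.76], [0.64, 0.55, 1.5, -0.0, 1.09, -2.17], [0.52, 0.41, 1.75, -0.0, 0.98, -2.29], [0.32, 0.57, 1.46, -0.0, 1.11, -2.49]]
y 1 [[0.4, 0.57, 1.33, 0.0, 1.24, -0.83], [0.28, 0.7, 0.85, 0.0, 1.59, -0.95], [0.14, 0.45, 1.91, 0.0, 0.79, -1.1], [0.05, 0.47, 1.55, 0.0, 1.12, -1.19], [0.64, 0.55, 1.5, 0.0, 1.09, -0.6], [0.52, 0.41, 1.75, 0.0, 0.98, -0.71], [0.32, 0.57, 1.46, 0.0, 1.11, -0.92]]
y -1 [[0.4, 0.57, 1.33, -0.0, 1.24, 2.31], [0.28, 0.7, 0.85, -0.0, 1.59, 2.19], [0.14, 0.45, 1.91, -0.0, 0.79, 2.04], [0.05, 0.47, 1.55, -0.0, 1.12, 1.95], [0.64, 0.55, 1.5, -0.0, 1.09, 2.54], [0.52, 0.41, 1.75, -0.0, 0.98, 2.43], [0.32, 0.57, 1.46, -0.0, 1.11, 2.22]]
```

```bash
cat >> h.py <<'E'
def lidpt(th):
    return np.array([97-122*np.cos(th)+38*np.sin(th),0,144+122*np.sin(th)+38*np.cos(th)])
def rodpt(a): return np.array([30-90*np.cos(a),-198,80+90*np.sin(a)])
D=np.array([0,0,-11.])
def st(tag=""):
    f=telemetry.read_ft_force(); print(tag,"t",round(telemetry.read_clock(),1),"ee",chest(telemetry.read_ee_pos()).round(1),"F",np.round(f,1),"w",round(telemetry.read_gripper_width(),3),flush=True)
def arc(fn,a0,a1,n,v,ang=0):
    for a in np.linspace(a0,a1,n+1)[1:]:
        manip.line_to(W(*(fn(a)+D)),velocity=v); st(f"{a:.2f}")
        if telemetry.read_gripper_width()<0.06: print("LOST"); return False
    return True
E
python3 - <<'E'
from h import *
p=telemetry.read_ee_pos(); manip.line_to([p[0],p[1],360],velocity=250)
manip.move_gripper(0.5)
manip.move_to(W(-25,0,300),ori('x',1)); st("above")
manip.line_to(W(*(lidpt(0)+D)),velocity=100,until_force=8); st("at")
shot("top","b",(150,120,320,280),4.5)
E
```

```text
above t 4.8 ee [-24.3  -0.6 300.1] F [-0.   0.6 -0.2] w 0.5
at t 6.3 ee [-24.7   0.3 171.7] F [-0.9 -0.4 -0.4] w 0.501
```

View pics/b.png

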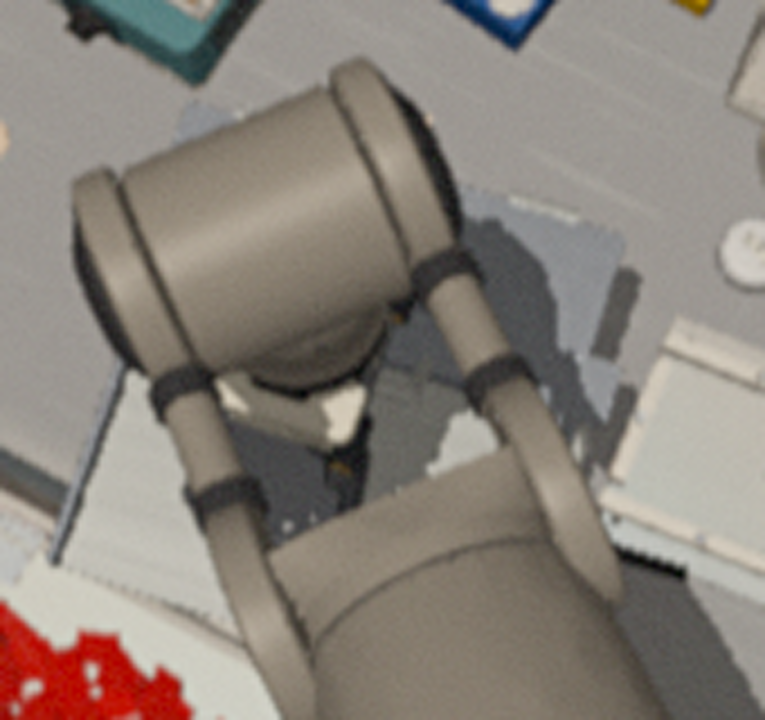

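The arm hides the handle in this view. I'll close the gripper and check the grip by its width (about 0.11 on the bar), then swing the lid up.

```bash
python3 - <<'E'
from h import *
manip.move_gripper(0.0); st("closed")
if telemetry.read_gripper_width()>0.07:
    arc(lidpt,0,1.31,9,70)
shot("scene","c",(130,100,400,300),2.9)
E
```

```text
closed t 7.0 ee [-25.4  -0.  170.9] F [-1.5  0.3  0.1] w 0.097
0.15 t 7.4 ee [-18.6  -0.  188.5] F [-4.3  1.6 -0.2] w 0.094
0.29 t 7.8 ee [ -9.7   0.  204.8] F [-6.9  0.9  2.4] w 0.099
0.44 t 8.2 ee [  1.5   0.  219.9] F [-7.5  1.1  5.2] w 0.095
0.58 t 8.7 ee [ 15.9   0.3 233.2] F [-5.1  1.3  7.1] w 0.097
0.73 t 9.1 ee [ 30.8   0.3 244. ] F [-6.2  0.5  7.3] w 0.098
0.87 t 9.5 ee [ 48.    0.3 253.1] F [-5.3  0.8 10.3] w 0.095
1.02 t 9.9 ee [ 66.1   0.3 258.5] F [-3.2  1.1  6.5] w 0.098
1.16 t 10.3 ee [ 84.7   0.3 261.1] F [-1.5  0.5  5.1] w 0.099
1.31 t 10.8 ee [1.020e+02 2.000e-01 2.611e+02] F [-5.   1.8  4.9] w 0.096
```

View pics/c.png

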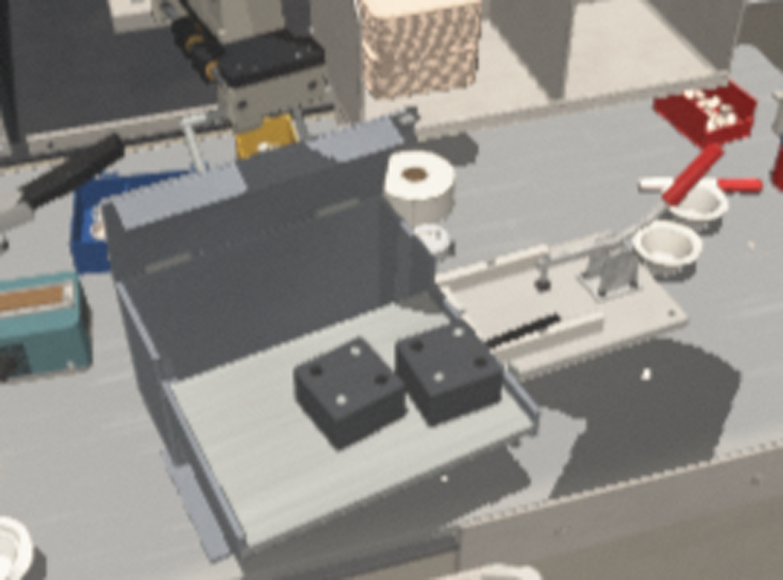

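The lid is fully open (crop, edge from (110,200) to (400,120)), and both blocks are still on the deck. Next is the rod.

```bash
python3 - <<'E'
from h import *
manip.line_to(W(*(lidpt(1.31)+D+[2,0,0])),velocity=30,until_force=12); st("nudge")
manip.move_gripper(0.5)
manip.line_to(W(102,0,330),velocity=200)
manip.move_to(W(-60,-198,330),ori('x',1))
manip.line_to(W(*(rodpt(0)+D)),velocity=150,until_force=8); st("pin")
manip.move_gripper(0.0); st("closed")
if telemetry.read_gripper_width()>0.07:
    if arc(rodpt,0,1.84,12,70):
        manip.move_gripper(0.5); st("rel")
        manip.line_to(W(54,-198,330),velocity=200)
        manip.move_to(W(-150,-40,380),ori('y',1)); manip.dwell(.2)
shot("scene","d",(130,100,400,300),2.9)
np.savez("top1.npz",**shot("top","d2",(150,120,320,280),4.5))
E
```

```text
nudge t 11.1 ee [1.021e+02 2.000e-01 2.611e+02] F [-13.    2.1   7. ] w 0.098
pin t 15.2 ee [ -59.6 -197.8   69.5] F [-0.1  0.4  0.7] w 0.495
closed t 15.9 ee [ -60. -198.   69.] F [0.2 0.8 0.1] w 0.099
0.15 t 16.3 ee [ -59.  -198.    82.9] F [-0.4  0.2 -0.9] w 0.098
0.31 t 16.6 ee [ -56.2 -198.1   96. ] F [-1.   1.4 -1.7] w 0.097
0.46 t 17.0 ee [ -51.4 -198.1  109. ] F [-4.4  2.6  0.3] w 0.097
0.61 t 17.3 ee [ -45.1 -198.2  120.9] F [-7.4  3.2  4.5] w 0.097
0.77 t 17.7 ee [ -37.2 -198.2  131.6] F [-10.4   4.4   7.7] w 0.096
0.92 t 18.0 ee [ -27.5 -198.2  141.5] F [-16.1   5.5  17.2] w 0.097
1.07 t 18.4 ee [ -14.3 -198.1  150.2] F [-13.9   1.7  21.7] w 0.099
1.23 t 18.7 ee [ 1.000e-01 -1.980e+02  1.561e+02] F [-8.1 -0.1 18.4] w 0.098
1.38 t 19.1 ee [  14.4 -198.   159.1] F [-2.8 -1.  10.5] w 0.097
1.53 t 19.4 ee [  28.  -197.9  160.2] F [-1.9 -0.3  7.8] w 0.094
1.69 t 19.8 ee [  41.8 -198.   159.4] F [-0.3 -0.9  7. ] w 0.095
1.84 t 20.1 ee [  54.1 -198.   156.5] F [-3.1  0.5  8.8] w 0.094
rel t 20.9 ee [  54.  -198.   155.8] F [-0.3 -0.8 -0.6] w 0.5
```

View pics/d.png

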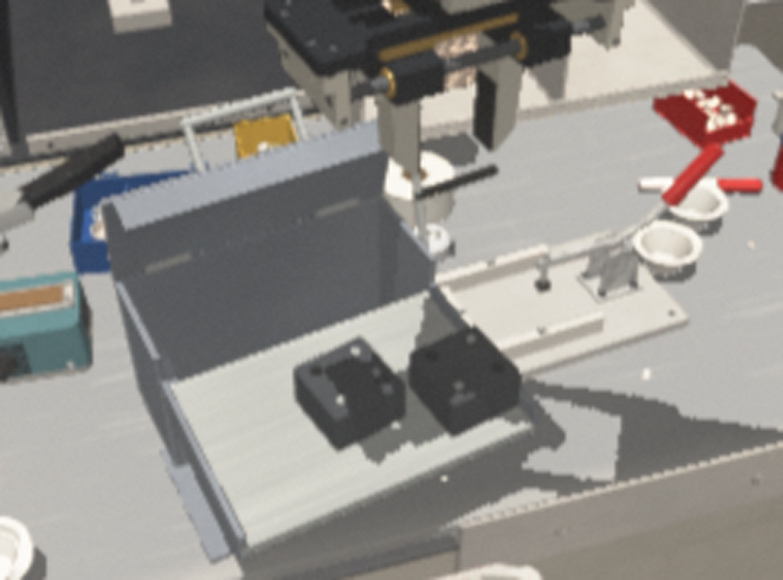

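View pics/d2.png

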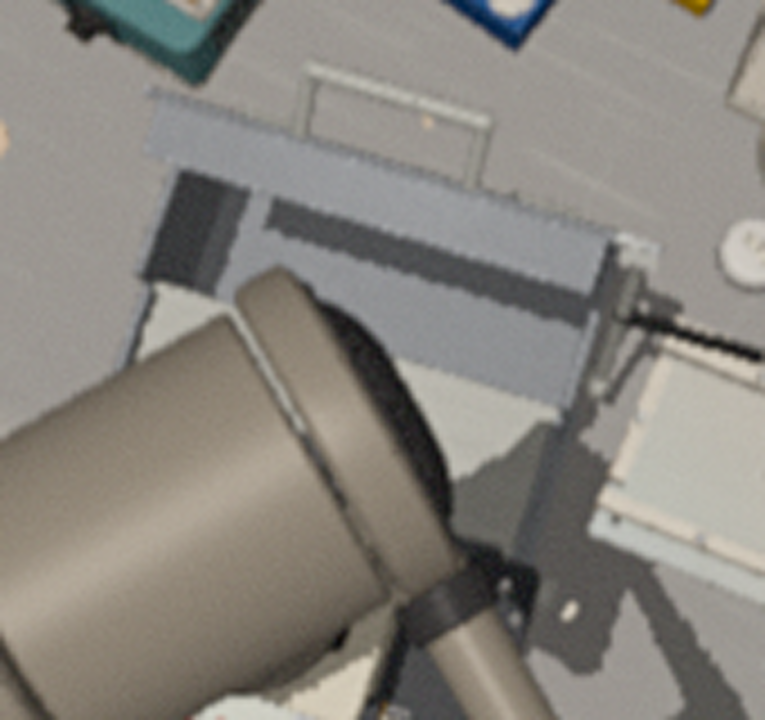

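The rod stands in the slot, with its tip at d2 (635,245). The right-hand block has been knocked sideways, now at scene crop (465,378). I'll clear the view and re-measure.

```bash
python3 - <<'E'
from h import *
manip.move_to([330,-150,400],ori('y',1)); manip.dwell(.2)
c=shot("top","e",(150,140,310,280),5);np.savez("top2.npz",**c)
P=cloud(c);Q=chest(P);g=c["color"].max(2)
m=(Q[...,0]>-200)&(Q[...,0]<6)&(np.abs(Q[...,1])<125)&(Q[...,2]>130)&(Q[...,2]<150)
for r in rect(Q,m):print(r)
E
```

```text
([201, 214, 31, 30, 693], [[-122.0, 29.0], [-115.0, -35.0], [-51.0, -28.0], [-58.0, 36.0]], array([-86.7,   0.6]), array([64.1, 64.7]), 6.1, np.float64(139.8))
([230, 236, 32, 31, 705], [[-150.0, -55.0], [-146.0, -118.0], [-82.0, -114.0], [-86.0, -51.0]], array([-115.8,  -84.5]), array([63.8, 63.7]), 3.6, np.float64(139.7))
```

View pics/e.png

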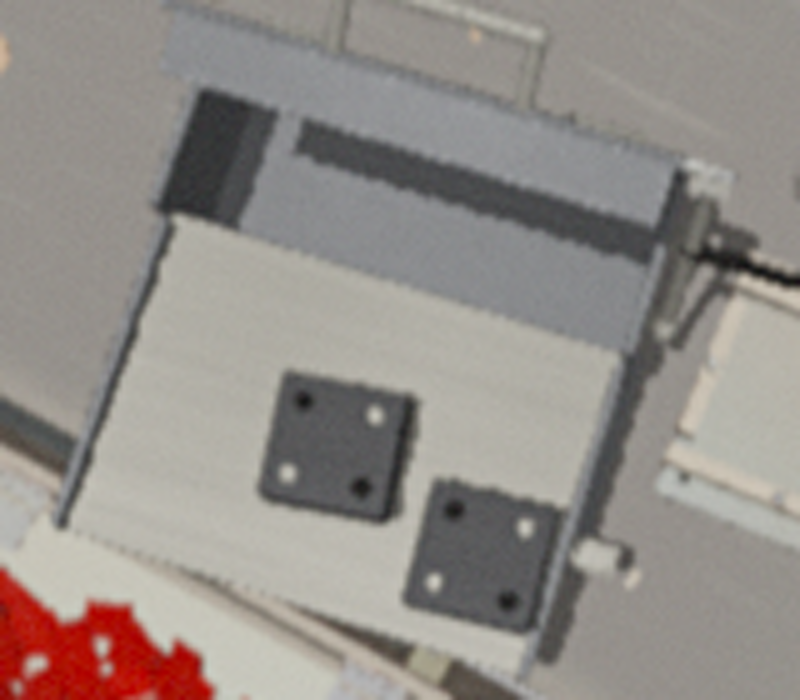

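Top-view blob fits give A at chest (-87,1) and B at (-116,-85) beside the right fence, both turned a few degrees. I'll push A first.

```bash
cat >> h.py <<'E'
def push(y,x0,x1=-12,z=126,y1=None):
    manip.move_gripper(0.4)
    manip.move_to(W(x0,y,260),ori('y',1)); manip.line_to(W(x0,y,z),velocity=150,until_force=10); st("down")
    r=manip.line_to(W(x1,y if y1 is None else y1,z),velocity=70,until_force=30); st(f"pushed stop={r}")
    manip.dwell(.3); manip.line_to(W(x1-25,y if y1 is None else y1,z),velocity=100); manip.line_to(W(x1-40,y if y1 is None else y1,260),velocity=200)
def away(): manip.move_to([330,-150,400],ori('y',1)); manip.dwell(.2)
def blocks(name):
    c=shot("top",name,(150,140,310,280),5);Q=chest(cloud(c));g=c["color"].max(2)
    for r in rect(Q,(Q[...,0]>-200)&(Q[...,0]<40)&(np.abs(Q[...,1])<125)&(Q[...,2]>125)&(Q[...,2]<150)):print(r)
E
python3 - <<'E'
from h import *
push(0.6,-148); away(); blocks("f")
E
```

```text
down t 28.6 ee [-147.5    1.   126.9] F [-0.2  0.2  0.8] w 0.4
pushed stop=False t 30.7 ee [-12.2   0.5 125.8] F [-0.2 -0.3 -0.6] w 0.399
([230, 236, 32, 31, 699], [[-149.0, -54.0], [-146.0, -118.0], [-82.0, -115.0], [-86.0, -51.0]], array([-115.7,  -84.5]), array([63.9, 63.9]), 3.3, np.float64(139.5))
```

View pics/f.png

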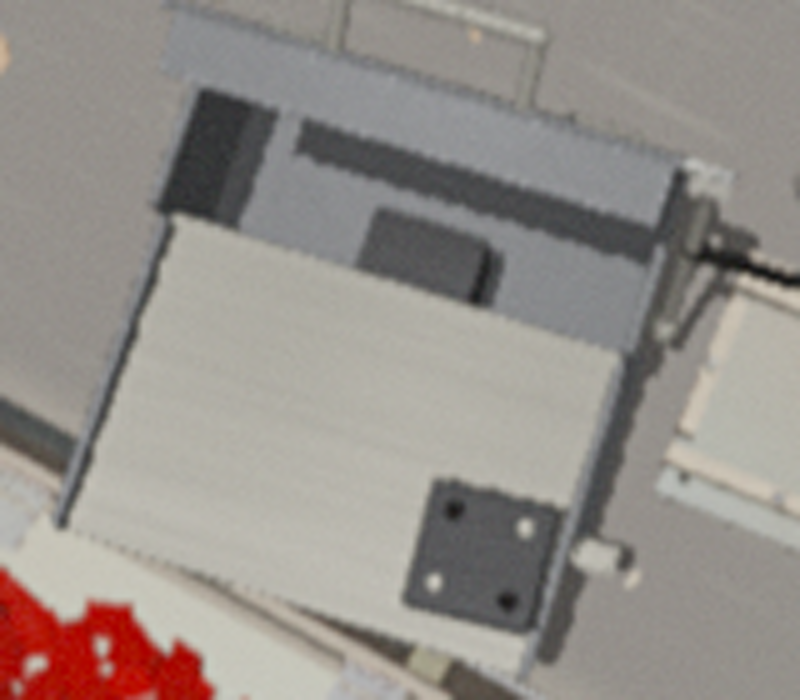

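Block A is in the chest (crop (430,255)). Now B.

```bash
python3 - <<'E'
from h import *
push(-83,-176,y1=-81); away(); blocks("g")
E
```

```text
down t 37.3 ee [-175.5  -82.7  126.7] F [-0.  -0.6  0.3] w 0.399
pushed stop=True t 39.1 ee [-36.6 -81.6 126.3] F [1.3 0.4 0.2] w 0.406
```

View pics/g.png

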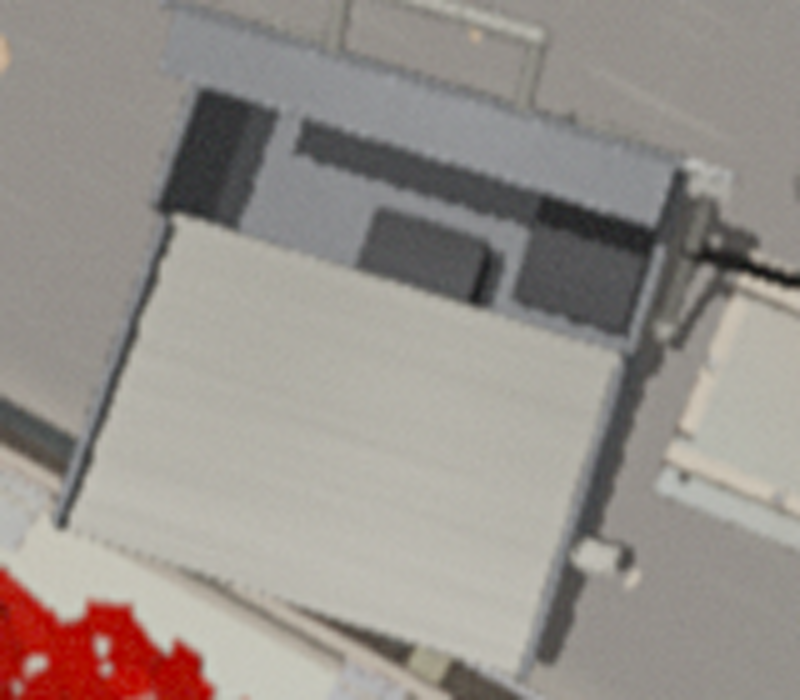

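Both blocks are in the chest (crop (430,255) and (580,270)). I'll check their heights, then lay the rod down.

```bash
python3 - <<'E'
from h import *
c=eyes.read_camera("top");Q=chest(cloud(c));g=c["color"].max(2)
for y0,y1 in((-40,40),(-121,-50)):
    m=(Q[...,0]>12)&(Q[...,0]<92)&(Q[...,1]>y0)&(Q[...,1]<y1)&(Q[...,2]<135)
    print(y0,np.nanpercentile(Q[m],[5,50,95],axis=0).round(0).tolist())
    m&=Q[...,2]>20
    print(" >20:",m.sum(),Q[m].mean(0).round(0))
manip.move_gripper(0.5)
manip.move_to(W(54,-198,330),ori('x',1))
manip.line_to(W(*(rodpt(1.84)+D)),velocity=150,until_force=8); st("pin")
manip.move_gripper(0.0); st("closed")
if telemetry.read_gripper_width()>0.07 and arc(rodpt,1.84,0,12,70):
    manip.move_gripper(0.5); st("rel")
    manip.line_to(W(-60,-198,330),velocity=200); away()
shot("top","k",(150,140,310,280),5)
E
```

```text
-40 [[16.0, -36.0, 3.0], [47.0, -4.0, 10.0], [89.0, 35.0, 72.0]]
 >20: 325 [30. -5. 69.]
-121 [[24.0, -116.0, 4.0], [49.0, -86.0, 51.0], [79.0, -56.0, 62.0]]
 >20: 536 [ 53. -86.  53.]
pin t 46.1 ee [  54.4 -197.8  156.6] F [-0.2 -0.2 -0.9] w 0.505
closed t 46.8 ee [  54.  -198.   155.8] F [-0.8  0.4  0.9] w 0.097
1.69 t 47.1 ee [  40.2 -198.   158.9] F [ 0.8 -1.9  2.8] w 0.101
1.53 t 47.5 ee [  26.4 -197.9  159.3] F [ 1.2 -1.6  5.5] w 0.097
1.38 t 47.8 ee [  12.5 -197.9  157.3] F [ 0.8 -0.8  3.9] w 0.097
1.23 t 48.2 ee [  -0.8 -197.9  153.3] F [ 0.8  0.1 -0.6] w 0.098
1.07 t 48.5 ee [ -13.1 -197.9  147.7] F [ 2.8  1.1 -3.9] w 0.097
0.92 t 48.9 ee [ -24.8 -198.   140.4] F [ 3.1  1.5 -2.6] w 0.094
0.77 t 49.2 ee [ -34.8 -198.   131.3] F [ 3.5  1.6 -2.4] w 0.096
0.61 t 49.6 ee [ -43.8 -197.9  120.4] F [ 4.1  0.3 -2.3] w 0.095
0.46 t 49.9 ee [ -50.6 -198.   108.6] F [ 4.1 -0.1 -1.4] w 0.099
0.31 t 50.3 ee [ -55.8 -198.    95.7] F [ 4.   0.1 -2. ] w 0.102
0.15 t 50.6 ee [ -58.9 -198.    82.3] F [ 4.5 -0.5 -1.3] w 0.096
0.00 t 51.0 ee [ -60.  -198.    68.6] F [ 3.4  0.  -0.5] w 0.097
rel t 51.8 ee [ -60. -198.   69.] F [ 0.3 -0.   0.2] w 0.501
```

View pics/k.png

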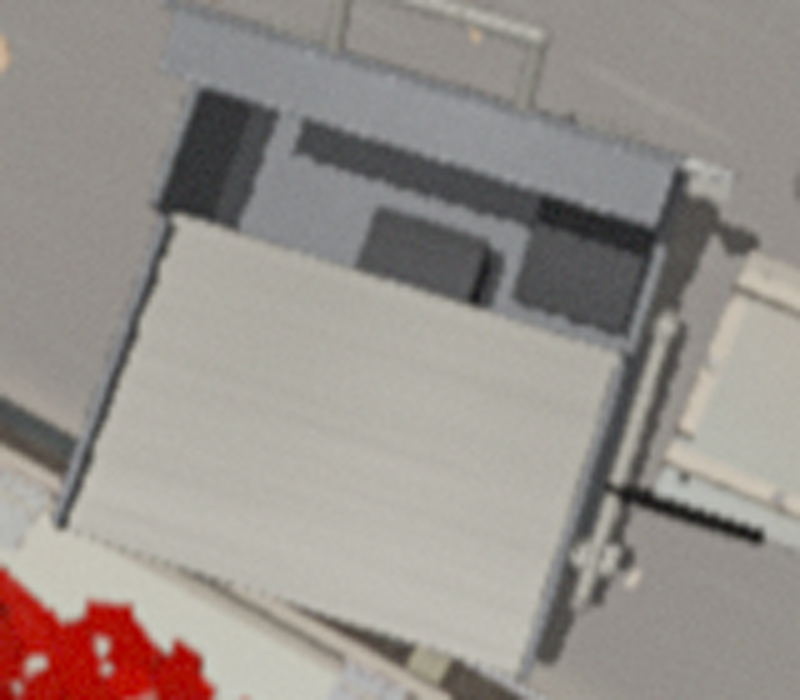

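The rod lies in its clip (crop (620,470)), and the lid is still fully open. The blocks' tops are 50–72 mm above the bench, so their centres are below 85 mm. Closing the lid now.

```bash
python3 - <<'E'
from h import *
manip.move_gripper(0.5)
manip.move_to(W(102,0,340),ori('x',1))
manip.line_to(W(*(lidpt(1.31)+D)),velocity=120,until_force=8); st("bar")
manip.move_gripper(0.0); st("closed")
if telemetry.read_gripper_width()>0.07 and arc(lidpt,1.31,0,10,70):
    manip.move_gripper(0.5); st("rel")
    manip.line_to(W(-25,0,320),velocity=200); away(); manip.dwell(.5)
c=shot("top","m",(150,130,330,290),4.4);Q=chest(cloud(c))
m=(Q[...,0]>0)&(Q[...,0]<90)&(np.abs(Q[...,1])<110);p=Q[m];p=p[~np.isnan(p[:,2])]
print("lid slope",np.polyfit(p[:,0],p[:,2],1)); 
m=(Q[...,2]>170)&(Q[...,2]<200)&(np.abs(Q[...,0])<80)&(np.abs(Q[...,1])<60);print("handle",np.median(Q[m],0).round(1))
E
```

```text
bar t 58.6 ee [102.7   0.  261.9] F [-0.4  0.6  0.1] w 0.497
closed t 59.3 ee [101.9   0.  260.7] F [-1.8  1.1  0.3] w 0.095
1.18 t 59.7 ee [8.550e+01 1.000e-01 2.606e+02] F [-0.2 -0.6  1.6] w 0.097
1.05 t 60.1 ee [6.88e+01 1.00e-01 2.58e+02] F [-1.3 -0.   2.6] w 0.099
0.92 t 60.5 ee [5.270e+01 2.000e-01 2.528e+02] F [-0.9  0.4  2.1] w 0.093
0.79 t 60.9 ee [3.750e+01 1.000e-01 2.458e+02] F [ 0.7  3.  -0.2] w 0.096
0.66 t 61.3 ee [2.320e+01 1.000e-01 2.371e+02] F [ 0.3  2.4 -0.4] w 0.098
0.52 t 61.7 ee [1.020e+01 1.000e-01 2.267e+02] F [ 1.4  3.  -1.9] w 0.096
0.39 t 62.1 ee [-1.100e+00  1.000e-01  2.146e+02] F [ 2.   3.7 -1.8] w 0.097
0.26 t 62.5 ee [-1.120e+01  1.000e-01  2.006e+02] F [ 4.   2.2 -2.9] w 0.099
0.13 t 62.9 ee [-1.940e+01  1.000e-01  1.856e+02] F [ 3.2  3.3 -1.5] w 0.095
0.00 t 63.2 ee [-2.53e+01  1.00e-01  1.70e+02] F [ 4.2  4.7 -1.4] w 0.096
rel t 64.0 ee [-25.  -0. 171.] F [0.4 0.3 0.8] w 0.501
lid slope [-2.84879902e-05  1.49717116e+02]
handle [-25.6   0.9 185.4]
```

View pics/m.png

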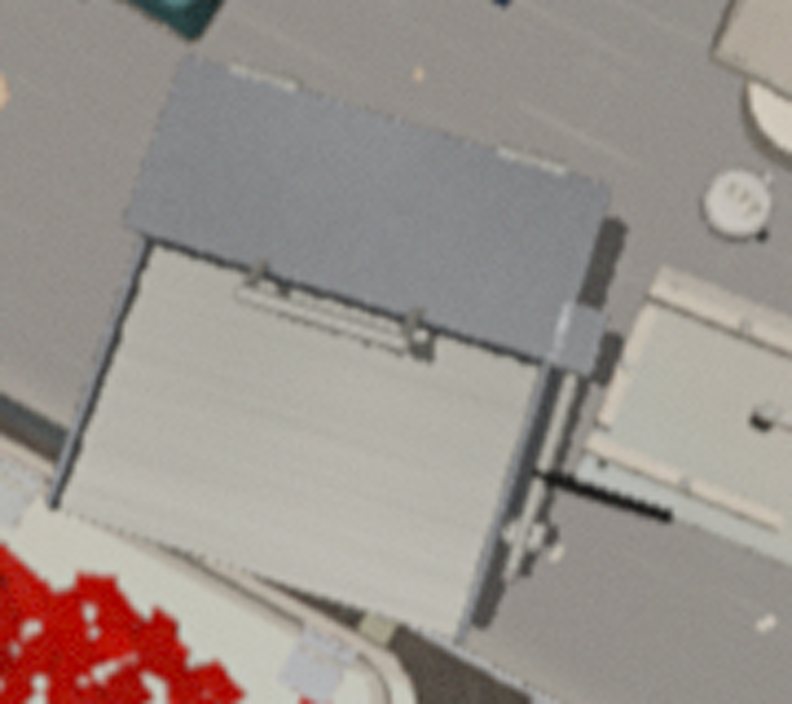

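The lid is shut, with its slope at 0 and the handle back where it started. The rod is in its clip, the deck is empty and the bystanders are in place, so I'll hand in.

```bash
python3 -c "
from rig import ticket; print(ticket.hand_in())"
```

```text
the job is handed in; nothing more can be done
None
```

The task is done and handed in at about 66 s of robot time, well inside the 210 s limit; the hand-in gives no verdict.

I opened the lid to its stop and swung the rod into its slot. I then pushed the two blocks present over the sill, laid the rod back in its clip and shut the lid.

**Knocked block:** the right-hand block was knocked a few centimetres aside during the rod step. I measured it again before pushing.

**Last checks:**
- **Blocks:** before the lid was shut, both lay in the chest near x 30–53 mm, y -5 and -86 mm. Their tops were 50–72 mm above the bench, so their centres were under 85 mm. One seems to stand on edge. The deck is empty.
- **Rod and lid:** the last picture shows the rod in its clip. The lid's top is level, and the handle is at x -26 mm, as at the start.
- **Bystanders:** the label roll and tally counter look unmoved; I judged this by eye.

The second push stopped at my 30 N guard with the tool 37 mm short of the sill. The block had already gone in by then, and no other check failed.

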